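# Clamp the round bar for its hardness test

## Task

Pick the plain round bar out of the specimen crate, the one of full length and full thickness, and lay it in the V-block under the clamp so that it sticks out about equally at both ends. Then run the clamp screw down clockwise with its T-bar until it holds the bar finger-tight: firm, but not so hard that it marks the bar. Leave the other specimens in the crate and do not disturb the things standing round the V-block.

Things in the scene. Friction and masses are not known exactly. Their poses are not given: they have to be found in the camera images.
- round_bar: Bare steel. The target: plain solid round bar, 25 mm diameter, 120 mm long, about 0.46 kg, no waist or step. Lies flat on the crate floor, one end under the coupon. Origin at its middle, on its axis; its x runs along the bar (either end may lead; it may roll, so its y and z mean nothing).
- vblock: Ground steel V-block, fixed: 50 mm long (its x, along the V), 64 mm wide (y), 50 mm high. A 90 degree V, 30 mm wide, 15 mm deep, runs along x in its top, open at both ends, so the bar can go in lengthwise under the clamp from either end. Origin: centre of its underside. The upright clamp screw is on its z axis.
- v_seat (a point): Where the middle of the round bar's axis is when it lies home in the V, centred under the screw: 52.7 mm above the bench, 2.7 mm above the block's top; the bar's top is 12.5 mm higher. Axes as vblock: x along the V.
- clamp_screw (a joint): Turn of the clamp screw, rad; grows as it is turned clockwise seen from above, which drives it down 8 mm a turn. Starts with its tip 3 to 5 mm clear of the seated bar's top. Runs freely at about 0.03 N m and stays where it is left (let go under load, it springs back by up to 0.2 rad). Once the tip bears on the bar it stiffens, see screw_tip.
- tbar (a point): Middle of the T-bar, on the screw's axis: a level round rod 8 mm thick, 124 mm long over its 12 mm ball ends, through the screw's head (18 mm diameter, 9 mm below to 9 mm above this point). The rod runs along this point's y; it turns and sinks with the screw, from about 117 mm above the bench at the start to 111 mm when tight.
- bridge (a point): Centre of the top of the dark steel clamp stirrup (98 mm above the bench), fixed to the V-block at mid length. Legs 20 mm wide in x, standing 33 to 41 mm out in y on each side of the block; the bridge between them is 20 mm wide in x, underside 82 mm above the bench. Axes as vblock.
- screw_tip (a point): Lowest point of the screw's rounded 14 mm tip, which bears on the bar. Clamping then grows some 30 to 45 N a radian, and the turning effort by 3 to 4 N mm for each newton of it. Finger-tight is 50 to 80 N of clamping: a push of about 6 N on the T-bar 35 mm out. Over 120 N (some 12 N of push) marks the bar.
- crate: Blue plastic tray, heavy, stays put: 280 mm (its x) by 320 mm (y), 45 mm high, walls and floor 5 mm. Origin: centre of its underside. Four long bars lie side by side, about 72 mm apart in y and roughly along x, in its +x part, in any order; three short pieces lie in its -x part.
- thin_bar: Bare steel. Round bar, 16 mm diameter, 120 mm long, in the crate. Origin at its middle, x along it.
- square_bar: Bare steel. Square bar 25 x 25 x 120 mm, in the crate. Origin at its middle, x along it.
- waisted_bar: Bare steel. Round tensile specimen 120 mm long, 25 mm diameter at both ends, 14 mm waist, in the crate. Origin at its middle, x along it.
- short_bar: Bare steel. Round bar, 25 mm diameter but only 50 mm long, in the crate. Origin at its middle, x along it.
- puck: Bare steel. Disc 40 mm diameter, 18 mm high, in the crate. Origin at its middle.
- collar: Bare steel. Ring 42 mm outside, 26 mm inside, 20 mm high, in the crate. Origin: centre of its underside.
- coupon: Bare steel. Flat tensile coupon 216 x 26 x 5 mm, waisted to 16 mm, 0.17 kg, lying loose across the tops of the long bars near their +x ends, along the crate's y. Origin at its middle; y along it. A bar can be drawn out lengthwise (towards the crate's -x) from under it.
- scope: Black reading microscope standing on end, 42 mm diameter, 145 mm tall; bystander. Origin: centre of its underside.
- test_block: Hardness reference block, steel disc 64 mm diameter, 16 mm high, on the bench; bystander. Origin: centre of its underside.
- ball_case: Small dark wooden case 85 x 55 x 31 mm, on the bench; bystander. Origin: centre of its underside.

How it is judged:
By the outcome, as a careful person would: the job done as asked, in the order asked, and still so for the second after the job is handed in, with the robot touching nothing.
It also fails if it takes over 72 s, if anything falls off the work surface, if the arm or the gripper's body presses on something with over 40 N, if the wrist force passes 120 N, or if a joint passes its speed limit or range.

## Robot

A 6-joint arm with a two-finger parallel gripper is mounted at the origin on the work surface. World frame = base frame: x ahead of the robot, y to its left, z up, the work surface at z = 0. Lengths are in m, angles in rad, forces in N, time in s.
With the tool pointing down it reaches from about 0.35 to 0.975 m from the base axis. Payload 4.9 kg.
Tool frame: the origin (TCP) lies at the very end of the fingers, on their centre line; the grasp point (between the pads) lies 19 mm behind it; x points along the fingers, y is the direction in which the jaws open and shut, and the axes are right-handed (so a half turn about x gives the same grasp; the last joint's range is limited). The gripper opens to 85 mm and grips with 20 to 120 N. Pads are 22 mm wide; open, the fingers measure 114 mm over their backs; the gripper's body (76 mm by 85 mm) begins 54 mm behind the grasp point. The pads swing forward as they close: fully open they stand 13 mm farther back than shut.
Start: joints at [-1.317, 0.053, 1.613, -0, 1.476, -0.119], TCP at [0.228, -0.582, 0.231] pointing down, gripper open.
Joint ranges: [-3.01, 3.01], [-1.01, 2.22], [0.06, 2.58], [-1.02, 4.17], [0.09, 2.62], [-3.14, 3.14]. Speed limits (rad/s): [2.57, 2.57, 3.14, 3.14, 3.14, 3.14].

## Interface

Orientations are given as a unit quaternion [w, x, y, z].
In Python, from plant import manip gives the robot as it stands.
- The arm moves only by the tool play_rows, never from a script. Its argument "plan" is a list of rows, each a list of 5 numbers: the shift along the tool's x, y, z in mm, then the turn about the tool's x in rad, then the closure, from -1 (fully open) to 1 (shut). A call has 1 to 8 rows; each row is the pose to reach, as a shift and turn from the pose commanded when the call began, along the tool's axes at that moment; what a row does not reach only later rows make up. A row lasts 1/8 s, in which the tool goes at most 62.5 mm and 10.7 degrees, less where a joint would pass 70% of its speed; a pose out of reach is approached as far as the arm can. A call with a gripper value outside its range is refused whole. The fingers move at their own pace and stop on an object; the grip force is fixed at half the most. Time passes only in rows, so rows that repeat a pose let the fingers close. It gives the time, the measured TCP pose, the force and the opening at its end, in the units of the state.
- manip.state(): the state, without advancing time (a new reading comes with each control period).
- manip.grab_frame(name): name is "side" or "top" or "wrist"; returns a dict with "img" (384x512x3 uint8, red, green, blue), "range_z" (384x512 float32, m along the optical axis (not along the pixel's ray), 0 where there is no reading), "fx", "fy", "cx", "cy" (pixels), "origin" and "rotation" of the camera in the world. Camera axes: x right, y up, looking along -z (the intrinsics and any distortion apply to the point x, -y, -z); pixel columns grow to the right and rows downward; lengths in m; the calibration is good to about 2 mm. A picture is of the moment at which its call begins.
- manip.job_done(): hands the job in, once; it reports no verdict.
The state is a dict: "time": time; "joint_pos": joint angles; "joint_vel": joint speeds; "joint_efforts": joint torques, N m; "tool_pos": TCP position; "tool_rot": TCP orientation; "contact_force": force on the tool from outside, world axes, zero at the start; "ft_torque": the same for the moment, N m; "gripper_width": opening from 0.0 (shut) to 1.0 (fully open).
Only numpy, scipy, OpenCV 4.12 (cv2) and the standard library are available. Lean on these libraries where they do the work, as an engineer would, in place of code of your own. Each camera call takes 0.05 s, during which the arm holds its last target. There are 200 camera calls.

## Working session

There is one attempt and no reset: what is moved stays moved. The work goes in short steps, Python scripts to look and compute and a tool call to move; the robot and the scene stay as the last step left them, time stands still between calls to the robot, and variables do not carry over. Pictures are saved under pics/ and viewed, about 8 in all and at most 12, crops included, and the job is handed in when it is done.

Besides the shell and the picture viewer there is one more tool, called in YAML: its name, and indented under it one key for each argument. play_rows: Moves the arm, as the interface text tells. Its arguments: {"type":"object","properties":{"plan":{"type":"array"}},"required":["plan"]}

```bash
ls; mkdir -p pics
cat > h.py <<'E'
import numpy as np, cv2
from plant import manip
def grab(n):
    f=manip.grab_frame(n); np.savez(f'pics/{n}.npz',**f); return f
def load(n): return dict(np.load(f'pics/{n}.npz'))
def cloud(f):
    v,u=np.mgrid[0:384,0:512]; z=f['range_z']
    p=np.stack([(u-f['cx'])/f['fx']*z,-(v-f['cy'])/f['fy']*z,-z],-1)
    return p@f['rotation'].T+f['origin']
def save(n,img): cv2.imwrite('pics/'+n+'.png',cv2.cvtColor(np.ascontiguousarray(img),cv2.COLOR_RGB2BGR))
E
python3 - <<'E'
from h import *
for n in ['top','side']:
    f=grab(n); save(n+'0',cv2.resize(f['img'],(800,600),interpolation=cv2.INTER_CUBIC)); print(n,f['fx'],f['cx'],f['cy'],f['origin'],f['rotation'].round(3).tolist(),[k for k in f])
s=manip.state(); print(s)
E
```

```text
pics
top 491.5479455549661 255.30782579547437 190.64114840403863 [ 0.3654878  -0.00306426  1.07608677] [0.708, 0.062, -0.066, -0.7] ['img', 'range_z', 'fx', 'fy', 'cx', 'cy', 'origin', 'rotation']
side 387.84022311266204 260.91895122453496 189.03318305711696 [0.46758659 0.61346101 0.85061544] [-0.047, -0.018, 0.333, 0.941] ['img', 'range_z', 'fx', 'fy', 'cx', 'cy', 'origin', 'rotation']
{'time': 0.1, 'joint_pos': array([-1.31696675e+00,  5.33298568e-02,  1.61419965e+00, -1.75015439e-05,
        1.47601009e+00, -1.19025869e-01]), 'joint_vel': array([-1.13908540e-03, -2.06656921e-03, -3.26560417e-03, -2.15136888e-07,
        4.24512486e-04,  4.76824465e-04]), 'joint_efforts': array([ 3.97815602e-04, -3.94908679e+01, -3.71360779e+01, -1.34661018e-04,
        3.94651172e-03,  2.19074968e-05]), 'tool_pos': array([ 0.22750527, -0.58149352,  0.23013612]), 'tool_rot': array([-0.13037618, -0.69480153, -0.13174892,  0.69490654]), 'contact_force': array([-0.24521982, -0.55310175,  0.21463141]), 'ft_torque': array([0.06434933, 0.04424217, 0.03597388]), 'gripper_width': 1.0038748223180132}
```

View pics/top0.png

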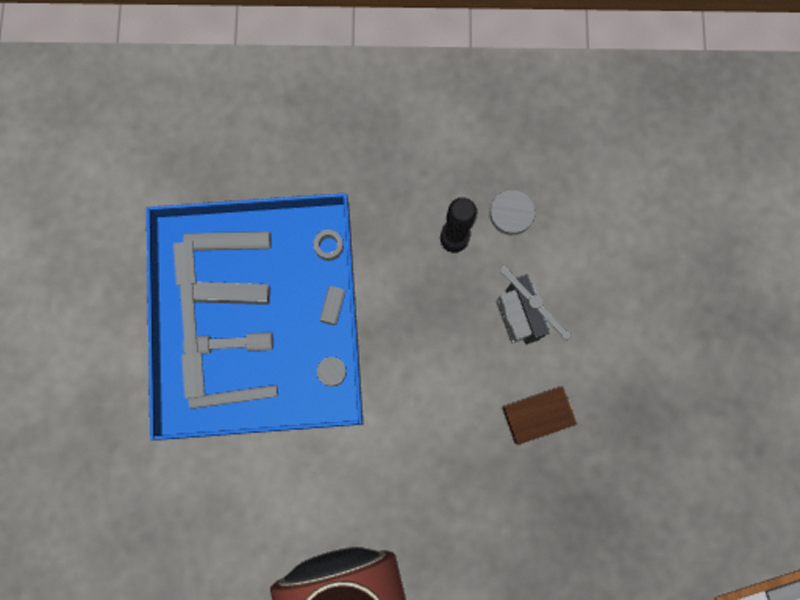

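View pics/side0.png

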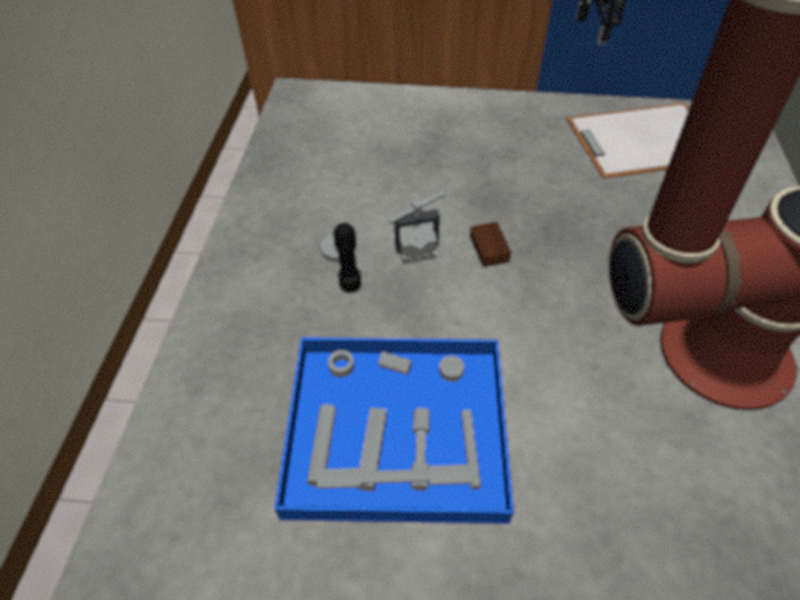

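Top view (800x600 scale) shows the crate at left. Its bars are at rows 240, 292, 342 (waisted) and 395 (thin), with the coupon across them at column ~190. The V-block is at (523,310), the T-bar runs (505,270)-(567,336), the scope is at (458,225), the disc at (512,212) and the case at (540,415). The rotation is a quaternion, so I'll convert it, then measure and tell round from square.

```bash
sed -i "s/p@f\['rotation'\].T/p@rot(f['rotation']).T/" h.py
cat >> h.py <<'E'
from scipy.spatial.transform import Rotation as R
def rot(q): return R.from_quat(np.roll(q,-1)).as_matrix()
E
python3 - <<'E'
from h import *
f=load('top'); c=cloud(f); k=512/800
def P(u,v,s=1):
    u,v=int(u*k),int(v*k); return np.median(c[v-s:v+s+1,u-s:u+s+1].reshape(-1,3),0).round(4)
for n,u,v in [('bench',420,400),('floor',300,330),('bar1',230,241),('bar2',230,292),('wais',262,341),('thin',240,397),('coup',184,262),('tb1',505,270),('tb2',567,336),('hub',536,301),('scope',460,212),('test',512,213),('case',540,415),('vtop',506,318)]: print(n,P(u,v))
# crate corners by colour
hsv=cv2.cvtColor(f['img'],cv2.COLOR_RGB2HSV); m=(cv2.inRange(hsv,(100,150,60),(125,255,255))>0)&(c[...,2]>.036)&(c[...,2]<.055)
r=cv2.minAreaRect(c[m][:,:2].astype(np.float32)); print('crate',r,cv2.boxPoints(r))
# bar profiles across at picture columns
for v0,v1,u in [(225,258,230),(275,310,230)]:
    seg=c[int(v0*k):int(v1*k),int((u-20)*k):int((u+20)*k)]
    print(np.median(seg,1).round(4).tolist())
b=f['img'][120:280,90:240]; d=f['img'][100:300,270:390]
save('crop1',np.hstack([cv2.resize(b,(450,480),interpolation=cv2.INTER_CUBIC),cv2.resize(d[30:150],(350,480)[:1]+(350,),interpolation=cv2.INTER_CUBIC).copy() if 0 else cv2.resize(d[30:160],(350,480),interpolation=cv2.INTER_CUBIC)]))
s=load('side')['img']; save('crop2',np.hstack([cv2.resize(s[250:320,190:310],(480,280),interpolation=cv2.INTER_CUBIC),cv2.resize(s[115:185,240:320],(320,280),interpolation=cv2.INTER_CUBIC)]))
E
```

```text
bench [ 0.4187 -0.0378  0.0026]
floor [0.5149 0.1295 0.0074]
bar1 [0.6356 0.2289 0.031 ]
bar2 [0.5647 0.2252 0.0323]
wais [0.4957 0.1795 0.0311]
thin [0.4195 0.2071 0.0224]
coup [0.6045 0.2915 0.038 ]
tb1 [ 0.579  -0.1421  0.1247]
tb2 [ 0.4938 -0.2172  0.1245]
hub [ 0.5386 -0.1802  0.1286]
scope [ 0.6482 -0.0828  0.1462]
test [ 0.6861 -0.1675  0.0172]
case [ 0.4002 -0.199   0.0311]
vtop [ 0.533  -0.1558  0.0237]
crate ((0.5326263308525085, 0.19262315332889557), (0.3194839656352997, 0.280148983001709), 4.867566108703613) [[0.36157477 0.3186379 ]
 [0.38534617 0.03949927]
 [0.7036779  0.0666084 ]
 [0.6799065  0.34574702]]
[[0.6655, 0.2366, 0.0067], [0.663, 0.2364, 0.007], [0.661, 0.2368, 0.0066], [0.6587, 0.2359, 0.0064], [0.6551, 0.2364, 0.0099], [0.6481, 0.2308, 0.0286], [0.6453, 0.2308, 0.0306], [0.6425, 0.23, 0.0323], [0.6407, 0.2309, 0.0303], [0.638, 0.2281, 0.0318], [0.636, 0.2296, 0.0318], [0.6342, 0.2308, 0.0297], [0.6319, 0.2298, 0.0295], [0.6304, 0.2314, 0.0263], [0.6286, 0.2314, 0.0249], [0.6277, 0.232, 0.0189], [0.6286, 0.2352, 0.0063], [0.6263, 0.2345, 0.0069], [0.6241, 0.2349, 0.0066], [0.6215, 0.2346, 0.0073], [0.6192, 0.2347, 0.0074]]
[[0.592, 0.2335, 0.0068], [0.5896, 0.2309, 0.0074], [0.5874, 0.233, 0.0069], [0.5852, 0.2331, 0.0072], [0.583, 0.2329, 0.006], [0.5756, 0.2248, 0.0327], [0.5736, 0.2267, 0.0314], [0.5712, 0.2267, 0.0317], [0.569, 0.2272, 0.0328], [0.5668, 0.2265, 0.0312], [0.5646, 0.2264, 0.0317], [0.5625, 0.2263, 0.0323], [0.5603, 0.2263, 0.0321], [0.558, 0.226, 0.032], [0.5558, 0.2239, 0.0323], [0.5538, 0.226, 0.0314], [0.552, 0.2266, 0.0292], [0.552, 0.2292, 0.0159], [0.5514, 0.2309, 0.007], [0.5493, 0.2311, 0.0064], [0.5471, 0.2313, 0.0063], [0.5446, 0.2306, 0.0077]]
```

View pics/crop1.png

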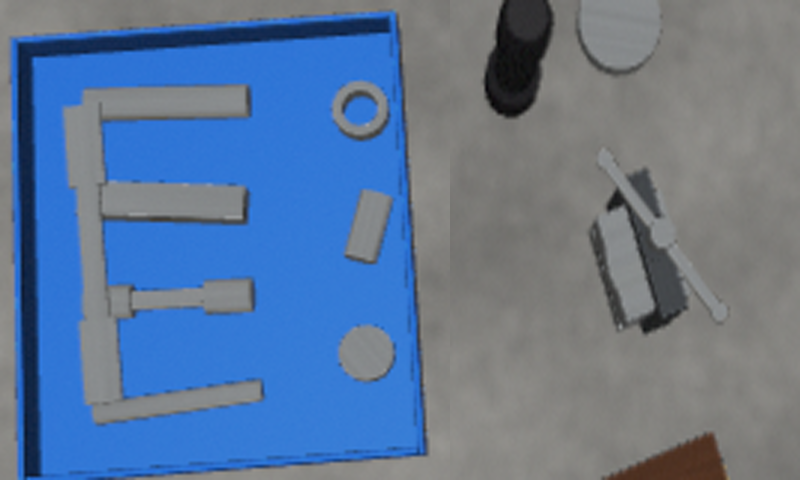

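Bar1 (crop row ~100, world x≈0.638) has the rounded height profile, so it is round. Bar2 is flat-topped, so it is the square one. Now the fine fits for the bar axis, bridge, hub and T-bar.

Run:
```python
from h import *
def box(c,x0,x1,y0,y1,z0,z1): return (c[...,0]>x0)&(c[...,0]<x1)&(c[...,1]>y0)&(c[...,1]<y1)&(c[...,2]>z0)&(c[...,2]<z1)
for n in ['top','side']:
    f=load(n); c=cloud(f); print(n)
    hsv=cv2.cvtColor(f['img'],cv2.COLOR_RGB2HSV); 
    blue=cv2.inRange(hsv,(100,120,40),(125,255,255))>0
    m=box(c,.61,.67,.15,.34,.02,.06)&~blue; p=c[m]
    p1=p[p[:,2]<.0345] if n=='top' else p
    r=cv2.minAreaRect(p1[:,:2].astype(np.float32)); print('bar rect',r, cv2.boxPoints(r).round(4).tolist())
    for y in np.arange(.17,.33,.01):
        q=p[abs(p[:,1]-y)<.005]
        if len(q)>5: print(round(y,3),len(q),q[:,0].min().round(4),q[:,0].max().round(4),np.percentile(q[:,2],90).round(4))
    m=box(c,.46,.62,-.26,-.10,.112,.135); p=c[m]
    r=cv2.minAreaRect(p[:,:2].astype(np.float32)); print('tbar',r,np.median(p[:,2]))
    h=c[box(c,.46,.62,-.26,-.10,.1265 if n=='top' else .124,.14)]; print('hub',len(h),np.median(h,0))
    b=c[box(c,.46,.62,-.26,-.10,.088,.108)]; r=cv2.minAreaRect(b[:,:2].astype(np.float32)); print('bridge',len(b),r,cv2.boxPoints(r).round(4).tolist(),np.median(b[:,2]))
    v=c[box(c,.46,.62,-.26,-.10,.042,.060)]; r=cv2.minAreaRect(v[:,:2].astype(np.float32)); print('vtop',len(v),r,cv2.boxPoints(r).round(4).tolist())
    print('bench',np.median(c[box(c,.40,.47,-.1,0,-.02,.02)],0),'coupon',np.median(c[box(c,.38,.66,.24,.33,.034,.05)&~blue],0))
s=manip.state(); T=rot(s['tool_rot']); print(T.round(4))
```

```text
top
bar rect ((0.6314086318016052, 0.23956575989723206), (0.03921224921941757, 0.13062992691993713), 1.949635624885559) [[0.6096000075340271, 0.3041999936103821], [0.6140000224113464, 0.1736000031232834], [0.6531999707221985, 0.17499999701976776], [0.6488000154495239, 0.30550000071525574]]
0.18 51 0.6295 0.6519 0.0329
0.19 52 0.6291 0.6523 0.0328
0.2 46 0.6289 0.652 0.0325
0.21 50 0.6284 0.6521 0.0335
0.22 47 0.627 0.6494 0.0337
0.23 47 0.6273 0.6489 0.0331
0.24 48 0.6268 0.6487 0.0332
0.25 44 0.6268 0.6481 0.0333
0.26 53 0.6263 0.6492 0.032
0.27 49 0.6261 0.6483 0.0325
0.28 72 0.6103 0.649 0.0385
0.29 72 0.6116 0.6492 0.0393
0.3 45 0.61 0.6316 0.0392
tbar ((0.5372515916824341, -0.17919385433197021), (0.12331632524728775, 0.017169492319226265), 46.02775192260742) 0.12342036107178045
hub 65 [ 0.53805175 -0.1795779   0.12858486]
bridge 302 ((0.5377367734909058, -0.1791001856327057), (0.08169975876808167, 0.021190613508224487), 19.84023094177246) [[0.49570000171661377, -0.18299999833106995], [0.5029000043869019, -0.2029000073671341], [0.579800009727478, -0.17520000040531158], [0.5726000
[... 1411 characters left out ...]
1) [[0.49320000410079956, -0.17880000174045563], [0.5006999969482422, -0.2003999948501587], [0.5770999789237976, -0.17399999499320984], [0.569599986076355, -0.15240000188350677]] 0.09582700043470194
vtop 267 ((0.5348336100578308, -0.17534662783145905), (0.08088497817516327, 0.050019167363643646), 20.849496841430664) [[0.48809999227523804, -0.1664000004529953], [0.5059000253677368, -0.21310000121593475], [0.5814999938011169, -0.1843000054359436], [0.5637000203132629, -0.13760000467300415]]
bench [ 4.34940229e-01 -4.86594202e-02  4.27586878e-04] coupon [0.51776597 0.28096263 0.03549359]
[[-5.000e-04  3.643e-01 -9.313e-01]
 [ 1.900e-03 -9.313e-01 -3.643e-01]
 [-1.000e+00 -1.900e-03 -2.000e-04]]
```

```bash
cat >> h.py <<'E'
def to(x,y,z,yaw,s=None):
    s=s or manip.state(); T=rot(s['tool_rot']); d=T.T@(np.array([x,y,z])-s['tool_pos'])*1e3
    y0=np.degrees(np.arctan2(T[1,1],T[0,1])); print('shift',d.round(1),'turn',round(np.radians(-(yaw-y0)),3),'yaw0',y0.round(2),'t',round(s['time'],2),'tcp',s['tool_pos'].round(4),'j6',s['joint_pos'][5].round(2),'F',s['contact_force'].round(1),'w',round(s['gripper_width'],3))
E
python3 -c "
from h import *
to(.6384,.191,.15,2)"
```

```text
shift [  81.4 -569.6 -664. ] turn -1.233 yaw0 -68.64 t 0.1 tcp [ 0.2275 -0.5815  0.2301] j6 -0.12 F [-0.2 -0.6  0.2] w 1.004
```

play_rows:
  plan:
    - [0, -40, -47, -0.15, -0.06]
    - [0, -81, -95, -0.3, -0.06]
    - [0, -122, -142, -0.45, -0.06]
    - [0, -163, -190, -0.6, -0.06]
    - [0, -204, -237, -0.75, -0.06]
    - [0, -244, -285, -0.9, -0.06]
    - [0, -285, -332, -1.05, -0.06]
    - [0, -326, -380, -1.233, -0.06]

```text
time: 1.1
tool_pos: [0.4625, -0.1393, 0.231]
tool_rot: [0.51, 0.49, 0.51, -0.49]
contact_force: [1.3, -0.2, -0.7]
gripper_width: 0.53
```

```bash
python3 -c "
from h import *
to(.6384,.191,.15,2)"
```

```text
shift [  81.   189.2 -322.9] turn 0.006 yaw0 2.33 t 1.1 tcp [ 0.4625 -0.1393  0.231 ] j6 -0.49 F [ 1.3 -0.2 -0.7] w 0.53
```

play_rows:
  plan:
    - [0, 28, -47, 0, -0.06]
    - [0, 55, -94, 0, -0.06]
    - [0, 82, -140, 0, -0.06]
    - [0, 109, -186, 0, -0.06]
    - [20, 136, -232, 0, -0.06]
    - [45, 163, -278, 0, -0.06]
    - [75, 187, -319, 0, -0.06]
    - [81, 189, -323, 0, -0.06]

```text
time: 2.1
tool_pos: [0.6381, 0.1902, 0.1458]
tool_rot: [0.508, 0.489, 0.511, -0.492]
contact_force: [-0.2, 0.4, -0.6]
gripper_width: 0.532
```

Run:
```python
from h import *
f=grab('wrist'); c=cloud(f); to(.6384,.191,.05,2); print(f['origin'],f['fx'])
save('w1',cv2.resize(f['img'],(800,600),interpolation=cv2.INTER_CUBIC))
hsv=cv2.cvtColor(f['img'],cv2.COLOR_RGB2HSV); blue=cv2.inRange(hsv,(100,120,40),(125,255,255))>0
m=(c[...,0]>.61)&(c[...,0]<.67)&(c[...,1]>.12)&(c[...,1]<.34)&(c[...,2]>.018)&(c[...,2]<.06)&~blue; p=c[m]
print('ymin',np.percentile(p[:,1],[0,1,3]))
for y in np.arange(.17,.30,.01):
    q=p[abs(p[:,1]-y)<.005]
    if len(q)>5: print(round(y,3),len(q),np.percentile(q[:,0],[1,99]).round(4),np.percentile(q[:,2],90).round(4))
```

```text
shift [96.5  0.8 -1.8] turn 0.002 yaw0 2.13 t 2.15 tcp [0.6382 0.1893 0.1465] j6 0.14 F [ 0.1 -1.  -0.8] w 0.532
[0.63666423 0.26766227 0.28886585] 270.6925794538072
ymin [0.17664186 0.17891057 0.18250581]
0.18 164 [0.6292 0.6514] 0.0305
0.19 224 [0.6283 0.6522] 0.0303
0.2 232 [0.628  0.6516] 0.0303
0.21 235 [0.6278 0.651 ] 0.0301
0.22 249 [0.6275 0.6505] 0.0303
0.23 247 [0.6272 0.6499] 0.0303
0.24 258 [0.6269 0.6494] 0.0303
0.25 272 [0.6266 0.6498] 0.0303
0.26 274 [0.6264 0.6493] 0.0302
0.27 286 [0.6261 0.6487] 0.0303
0.28 406 [0.6105 0.648 ] 0.0358
0.29 527 [0.6104 0.6474] 0.0361
```

View pics/w1.png

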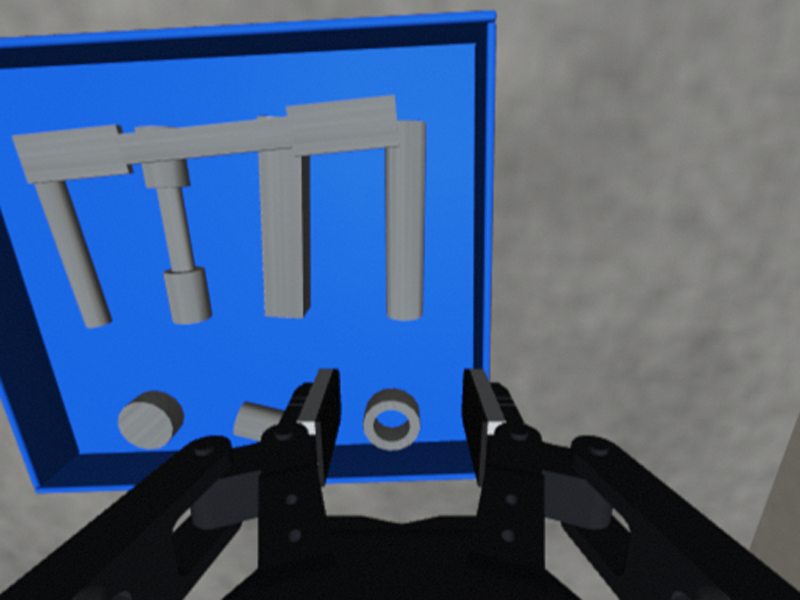

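Wrist view shows the round bar at columns 386-425, rows 120-320, with its free end at row 320. The pads straddle its line. Now descending.

play_rows:
  plan:
    - [30, 1, -3, 0, -0.06]
    - [75, 1, -4, 0, -0.06]
    - [108, 1, -4, 0, -0.06]
    - [124, 1, -4, 0, -0.06]
    - [124, 1, -4, 0, -0.06]

```text
time: 2.78
tool_pos: [0.6401, 0.1913, 0.0261]
tool_rot: [0.508, 0.491, 0.509, -0.492]
contact_force: [0.0, -0.6, -0.0]
gripper_width: 0.531
```

```bash
python3 -c "
from h import *
to(.639,.193,.009,2)"
```

```text
shift [17.1 -1.  -1.8] turn -0.001 yaw0 1.96 t 2.77 tcp [0.6401 0.1913 0.0261] j6 0.15 F [ 0.  -0.6 -0. ] w 0.531
```

Commanded and measured agree. Now down and grip.

play_rows:
  plan:
    - [10, 0, -2, 0, -0.06]
    - [17, -1, -2, 0, -0.06]
    - [17, -1, -2, 0, 0.4]
    - [17, -1, -2, 0, 0.8]
    - [17, -1, -2, 0, 0.8]
    - [17, -1, -2, 0, 0.8]
    - [17, -1, -2, 0, 0.8]

```text
time: 3.65
tool_pos: [0.6393, 0.1941, 0.0094]
tool_rot: [0.509, 0.491, 0.509, -0.491]
contact_force: [-2.3, -0.2, 0.4]
gripper_width: 0.266
```

```bash
python3 -c "
from h import *
to(.639,.155,.009,2)
print(manip.state()['ft_torque'])"
```

```text
shift [ 0.4 -1.7 39.1] turn 0.0 yaw0 2.01 t 3.65 tcp [0.6393 0.1941 0.0094] j6 0.15 F [-2.3 -0.2  0.4] w 0.266
[0.01375065 0.35926624 0.10418213]
```

play_rows:
  plan:
    - [0, 0, 6, 0, 0.8]
    - [0, 0, 14, 0, 0.8]
    - [0, 0, 22, 0, 0.8]
    - [0, 0, 30, 0, 0.8]
    - [0, 0, 34, 0, 0.8]
    - [-12, 0, 34, 0, 0.8]
    - [-50, 0, 34, 0, 0.8]
    - [-100, 0, 34, 0, 0.8]

```text
time: 4.65
tool_pos: [0.6385, 0.1591, 0.1077]
tool_rot: [0.508, 0.489, 0.51, -0.493]
contact_force: [1.5, 0.1, -5.2]
gripper_width: 0.269
```

Run:
```python
from h import *
to(.58,-.3,.2,19.5); print(manip.state()['ft_torque'])
f=grab('wrist'); save('w2',cv2.resize(f['img'],(640,480)))
```

```text
shift [-90.9 -75.1 457. ] turn -0.305 yaw0 2.01 t 4.65 tcp [0.6385 0.1591 0.1077] j6 0.1 F [ 1.5  0.1 -5.2] w 0.269
[-0.2222514  -0.13598652 -0.01719748]
```

View pics/w2.png

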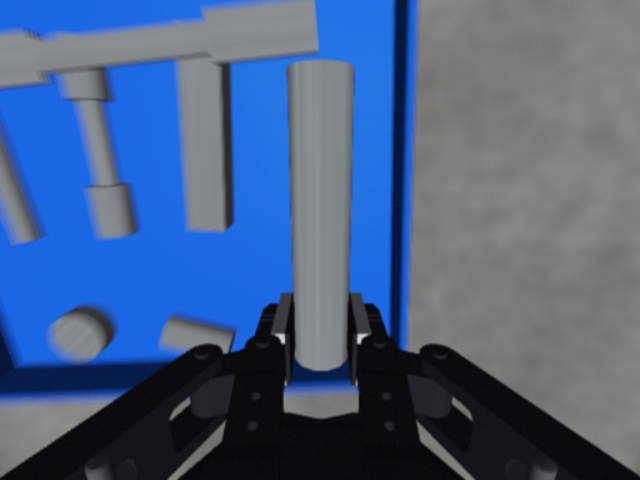

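The bar is held straight in the jaws at columns 290-352. The coupon is still on the other bars. Checking droop from range.

Run:
```python
from h import *
s=manip.state(); T=rot(s['tool_rot'])
f=grab('wrist'); c=(cloud(f)-s['tool_pos'])@T*1e3
m=(abs(c[...,1])<6)&(c[...,0]>-40)&(c[...,0]<20)&(c[...,2]<60)
p=c[m]
print('z range',np.percentile(p[:,2],[.5,99.5]))
for z in range(-110,30,10):
    q=p[abs(p[:,2]-z)<5]
    if len(q)>5: print(z,len(q),np.percentile(q[:,0],10).round(1),np.median(q[:,0]).round(1))
to(.58,-.3,.2,19.5)
```

```text
z range [-101.62455383   16.39473993]
-100 549 -21.1 -19.9
-90 739 -21.0 -19.9
-80 652 -21.0 -20.0
-70 637 -21.0 -20.0
-60 584 -21.1 -20.0
-50 532 -21.0 -20.1
-40 502 -21.1 -20.1
-30 476 -21.0 -20.1
-20 442 -21.1 -20.3
-10 399 -21.2 -20.2
0 389 -21.1 -20.3
10 369 -21.1 -20.2
20 83 -21.1 -20.3
shift [-83.8 -80.1 457.7] turn -0.305 yaw0 2.01 t 4.75 tcp [0.645  0.1602 0.1172] j6 0.1 F [ 1.4 -0.  -3.2] w 0.264
```

play_rows:
  plan:
    - [-50, 0, 30, 0, 0.8]
    - [-84, -8, 80, -0.04, 0.8]
    - [-84, -18, 140, -0.1, 0.8]
    - [-84, -28, 200, -0.15, 0.8]
    - [-84, -39, 260, -0.2, 0.8]
    - [-84, -50, 320, -0.25, 0.8]
    - [-84, -61, 375, -0.305, 0.8]
    - [-84, -71, 425, -0.305, 0.8]

```text
time: 5.75
tool_pos: [0.5829, -0.2691, 0.1914]
tool_rot: [0.576, 0.408, 0.578, -0.409]
contact_force: [0.6, 0.7, -4.7]
gripper_width: 0.265
```

```bash
python3 -c "
from h import *
to(.5816,-.305,.12,19.5)"
```

```text
shift [ 71.4 -13.   33.6] turn -0.001 yaw0 19.46 t 5.75 tcp [ 0.5829 -0.2691  0.1914] j6 -0.89 F [ 0.6  0.7 -4.7] w 0.265
```

play_rows:
  plan:
    - [0, -10, 30, 0, 0.8]
    - [20, -13, 34, 0, 0.8]
    - [50, -13, 34, 0, 0.8]
    - [65, -13, 34, 0, 0.8]
    - [65, -13, 34, 0, 0.8]
    - [65, -13, 34, 0, 0.8]

```text
time: 6.5
tool_pos: [0.5843, -0.3034, 0.1293]
tool_rot: [0.578, 0.408, 0.577, -0.408]
contact_force: [-0.4, 0.8, -4.3]
gripper_width: 0.265
```

Run:
```python
from h import *
f=grab('wrist'); s=manip.state(); T=rot(s['tool_rot'])
w=cloud(f); c=(w-s['tool_pos'])@T*1e3
to(.5816,-.305,.045,19.5,s)
save('w3',cv2.resize(f['img'],(800,600),interpolation=cv2.INTER_CUBIC))
def lat(name,m,sw=5,z0=None):
    p=c[m]; print(name,len(p))
    if len(p)<10: return
    r=cv2.minAreaRect(p[:,1:].astype(np.float32)); print('  rect',np.round(r[0],1),np.round(r[1],1),round(r[2],2))
z=w[...,2]; near=(c[...,2]<-95)&(c[...,2]>-230)&(abs(c[...,1])<90)
bar=(c[...,2]<-30)&(c[...,2]>-110)&(abs(c[...,1])<20)&(c[...,0]>-25)&(c[...,0]<5)
lat('bar',bar)
lat('bridge',near&(z>.088)&(z<.105))
lat('tbar',near&(z>.111)&(z<.132)&(c[...,2]<-106))
lat('hub',near&(z>.1255)&(z<.135)&(c[...,2]<-106))
lat('vtop',near&(z>.044)&(z<.056))
b=c[bar]
for zz in (-100,-80,-60,-40):
    q=b[abs(b[:,2]-zz)<5]; print('bar',zz,np.percentile(q[:,1],[1,99]).round(1),np.percentile(q[:,0],5).round(1))
# v profile at near half
for zz in (-113,-118,-123):
    q=c[near&(abs(c[...,2]-zz)<2.5)&(z<.06)&(z>.02)]; o=np.argsort(q[:,1]); q=q[o]
    print(zz,[(round(float(np.median(k[:,1])),1),round(float(np.median(k[:,0])),1)) for k in np.array_split(q,24) if len(k)])
```

```text
shift [84.9 -3.3  0.1] turn 0.0 yaw0 19.51 t 6.55 tcp [ 0.5846 -0.3037  0.1299] j6 -0.93 F [ 0.3  0.  -5. ] w 0.263
bar 8153
  rect [  0.4 -66.3] [72.7 24.9] 89.92
bridge 2846
  rect [  -3.6 -129.9] [13.3 82. ] 89.85
tbar 2263
  rect [ -28.3 -121.5] [11.8 67.2] 69.65
hub 25
  rect [  -3.7 -125.6] [1.1 6.9] 87.03
vtop 1970
  rect [  -3.6 -121.9] [80.8 24.9] 0.27
bar -100 [-11.2  11.7] -19.0
bar -80 [-11.2  11.9] -19.3
bar -60 [-11.3  11.9] -19.6
bar -40 [-11.3  11.9] -19.9
-113 [(-35.3, 79.0), (-34.1, 78.9), (-33.3, 79.7), (-32.0, 79.5), (-31.1, 78.9), (-30.1, 78.6), (-29.0, 79.2), (-28.0, 79.4), (-26.8, 79.2), (-25.9, 79.2), (-24.5, 79.2), (-23.7, 79.4), (-22.2, 79.2), (-21.3, 79.1), (-20.0, 79.5), (20.2, 79.1), (21.5, 79.4), (22.3, 79.7), (23.1, 79.4), (23.9, 79.2), (25.2, 79.3), (26.0, 79.5), (26.8, 79.1), (27.7, 80.0)]
-118 [(-35.2, 79.2), (-33.9, 78.9), (-33.0, 79.4), (-31.7, 79.1), (-30.8, 78.9), (-30.0, 79.1), (-28.8, 79.0), (-27.8, 79.3), (-26.5, 79.3), (-25.7, 79.2), (-24.8, 79.3), (-23.5, 79.6), (-22.5, 78.8), (-21.3, 78.3), (-20.5, 79.8), (-18.4, 79.2), (20.1, 79.2), (21.5, 79.5), (22.3, 79.2), (23.7, 79.4), (24.9, 79.3), (25.8, 78.7), (26.9, 79.4), (28.0, 79.5)]
-123 [(-42.7, 87.4), (-40.8, 85.5), (-38.6, 83.1), (-34.8, 79.1), (-31.9, 79.3), (-28.6, 79.5), (-25.6, 79.0), (-22.8, 79.3), (-19.7, 79.3), (-16.9, 80.1), (-14.1, 84.0), (-9.1, 88.1), (3.1, 87.1), (8.9, 81.9), (12.4, 79.1), (15.3, 79.1), (17.7, 79.2), (20.6, 79.2), (23.4, 79.4), (25.7, 79.1), (29.8, 79.8), (31.9, 85.3), (33.7, 88.2), (35.6, 85.8)]
```

View pics/w3.png

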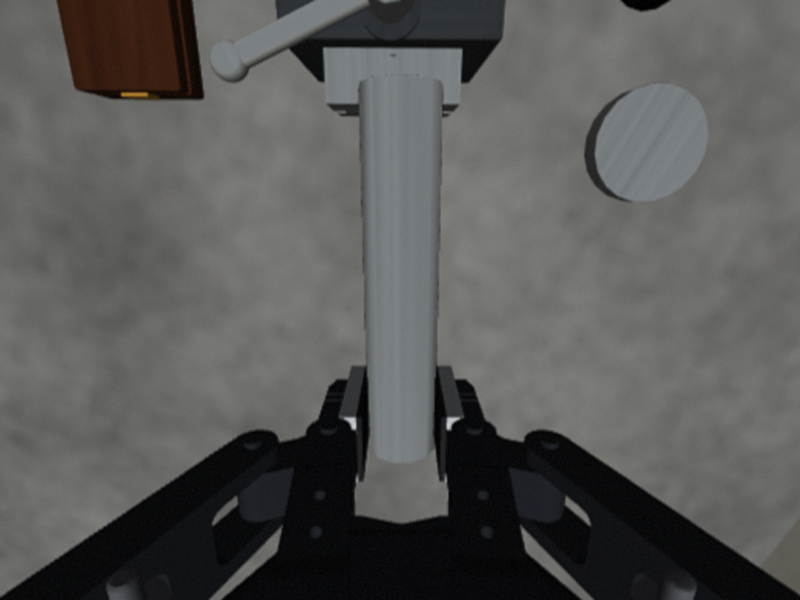

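The wrist view shows the bar at columns 360-440, with its leading end at row ~75 just short of the V-block. The V centre is about 4 mm left of the bar, and the bar droops by roughly 0.9°. I'll shift laterally and descend to about 2 mm above the seat.

play_rows:
  plan:
    - [10, -4, 0, 0, 0.8]
    - [40, -4, 0, 0, 0.8]
    - [65, -4, 0, 0, 0.8]
    - [78, -4, 0, 0, 0.8]
    - [81, -4, 0, 0, 0.8]
    - [81, -4, 0, 0, 0.8]

```text
time: 7.3
tool_pos: [0.5805, -0.3053, 0.0482]
tool_rot: [0.578, 0.408, 0.577, -0.408]
contact_force: [0.3, 0.5, -4.5]
gripper_width: 0.266
```

```bash
cat > m.py <<'E'
from h import *
f=grab('wrist'); s=manip.state(); T=rot(s['tool_rot'])
w=cloud(f); c=(w-s['tool_pos'])@T*1e3
to(.5846,-.3037,.0484,19.51,s); z=w[...,2]
bar=(c[...,2]<-30)&(c[...,2]>-105)&(abs(c[...,1])<20)&(c[...,0]>-30)&(c[...,0]<0); b=c[bar]
for zz in (-98,-80,-60,-40):
    q=b[abs(b[:,2]-zz)<5]; 
    if len(q)>9: print('bar',zz,np.percentile(q[:,1],[1,99]).round(1),np.percentile(q[:,0],5).round(1))
print('barz end',np.percentile(b[:,2],1))
v=c[(z>.044)&(z<.056)&(c[...,2]<-90)&(abs(c[...,1])<60)&(c[...,2]>-180)]; 
print('vtop x',np.median(v[:,0]),cv2.minAreaRect(v[:,1:].astype(np.float32)),np.percentile(v[:,2],99))
E
python3 m.py
```

```text
shift [ 0.3  4.3 -0.3] turn -0.001 yaw0 19.48 t 7.35 tcp [ 0.5807 -0.3054  0.0487] j6 -0.94 F [ 1.  -0.4 -4.2] w 0.268
bar -98 [-11.2  11.7] -19.2
bar -80 [-11.3  11.8] -19.5
bar -60 [-11.3  11.9] -19.8
bar -40 [-11.3  11.9] -20.1
barz end -101.64896837998359
vtop x -1.5804095128935882 ((0.4648170471191406, -113.39361572265625), (80.92845916748047, 25.906131744384766), 1.0202287435531616) -109.42651202812522
```

play_rows:
  plan:
    - [1, 0, 0, 0, 0.8]
    - [1, 0, -12, 0, 0.8]
    - [1, 0, -26, 0, 0.8]
    - [1, 0, -40, 0, 0.8]
    - [1, 0, -54, 0, 0.8]
    - [1, 0, -66, 0, 0.8]
    - [1, 0, -71, 0, 0.8]
    - [1, 0, -71, 0, 0.8]

```text
time: 8.35
tool_pos: [0.5561, -0.2373, 0.0463]
tool_rot: [0.577, 0.408, 0.578, -0.408]
contact_force: [1.4, 0.2, -3.8]
gripper_width: 0.266
```

Run:
```python
from h import *
to(.5846,-.3037,.0484,19.51)
f=grab('side'); s=f['img']; save('s2',cv2.resize(s[95:195,225:335],(660,600),interpolation=cv2.INTER_CUBIC))
```

```text
shift [-2.2  4.8 72.1] turn -0.0 yaw0 19.5 t 8.35 tcp [ 0.5561 -0.2373  0.0463] j6 -0.87 F [ 1.4  0.2 -3.8] w 0.266
```

View pics/s2.png

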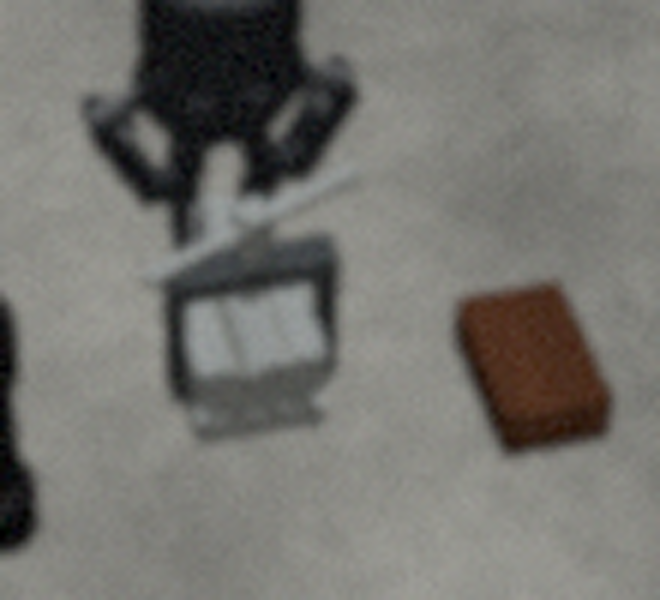

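The bar lies in the V under the bridge, with its end at (270,330) in the crop. No contact yet. Lowering onto the seat.

play_rows:
  plan:
    - [1, 0, 0, 0, 0.8]
    - [2, 0, 0, 0, 0.8]
    - [2, 0, 0, 0, 0.8]

```text
time: 8.78
tool_pos: [0.5566, -0.2383, 0.0447]
tool_rot: [0.578, 0.408, 0.577, -0.408]
contact_force: [1.4, 1.3, -1.7]
gripper_width: 0.266
```

```bash
python3 m.py; python3 -c "
from h import *
print(manip.state()['ft_torque'])"
```

```text
shift [-3.7  4.6 71.1] turn -0.001 yaw0 19.46 t 8.82 tcp [ 0.5566 -0.2382  0.0447] j6 -0.87 F [ 0.8  1.3 -1.5] w 0.264
bar -98 [-10.9  12.1] -21.7
bar -80 [-19.5  19.6] -21.5
barz end -101.40698946837558
vtop x -9.296891443060233 ((0.6315059661865234, -95.73507690429688), (26.42369842529297, 1.4412280321121216), 20.657960891723633) -90.4465686278447
[ 0.15169365 -0.0806376  -0.11486538]
```

play_rows:
  plan:
    - [0.7, 0, 0, 0, 0.8]
    - [0.7, 0, 0, 0, 0.4]
    - [0.7, 0, 0, 0, 0.0]
    - [0.7, 0, 0, 0, 0.0]
    - [0.7, 0, 0, 0, 0.0]

```text
time: 9.45
tool_pos: [0.5562, -0.238, 0.0437]
tool_rot: [0.577, 0.408, 0.577, -0.408]
contact_force: [-0.2, 0.3, -0.4]
gripper_width: 0.501
```

play_rows:
  plan:
    - [-20, 0, 3, 0, 0.0]
    - [-45, 0, 15, 0, 0.0]
    - [-45, 0, 35, 0, 0.4]
    - [-45, 0, 40, 0, 1.0]
    - [-45, 0, 40, 0, 1.0]
    - [-45, 0, 40, 0, 1.0]

```text
time: 10.2
tool_pos: [0.5688, -0.275, 0.0873]
tool_rot: [0.577, 0.408, 0.578, -0.408]
contact_force: [-0.2, 0.4, -0.4]
gripper_width: 0.0
```

```bash
cat > v.py <<'E'
from h import *
f=grab('wrist'); s=manip.state(); T=rot(s['tool_rot'])
w=cloud(f); c=(w-s['tool_pos'])@T*1e3; z=w[...,2]
to(.556,-.238,.056,19.5,s)
g=(c[...,2]<40)&(c[...,2]>-190)&(abs(c[...,1])<60)
b=c[g&(abs(c[...,1])<14)&(z>.058)&(z<.075)&(c[...,2]<30)]
print('bar z rng',np.percentile(b[:,2],[1,99]),'lat',np.percentile(b[:,1],[1,99]))
for zz in range(-150,30,15):
    q=b[abs(b[:,2]-zz)<5]
    if len(q)>20: print(zz,len(q),'topz',(s['tool_pos'][2]*1e3-np.percentile(q[:,0],10)).round(1))
for n,a,e in (('vtop',.044,.054),('bridge',.09,.104),('hub',.1225,.135)):
    v=c[g&(z>a)&(z<e)&(c[...,2]<-10)]
    if len(v)>20: print(n,len(v),np.percentile(v[:,2],[1,99]).round(1),np.percentile(v[:,1],[1,99]).round(1),np.median(s['tool_pos'][2]*1e3-v[:,0]).round(1))
import sys
save(sys.argv[1],cv2.resize(f['img'],(640,480),interpolation=cv2.INTER_CUBIC))
E
python3 v.py w4
```

```text
shift [ 31.6   0.2 -39.1] turn -0.0 yaw0 19.49 t 10.25 tcp [ 0.5689 -0.275   0.0875] j6 -0.91 F [-0.3  0.1  0.3] w 0.0
bar z rng [-132.34615085  -21.89903599] lat [-9.50312666 12.63085246]
-135 261 topz 65.6
-90 642 topz 65.3
-75 643 topz 65.3
-60 589 topz 65.0
-45 536 topz 65.0
-30 485 topz 64.7
vtop 2282 [-126.6  -60.1] [-31.4  34.6] 50.3
bridge 6087 [-111.5  -11.1] [-38.3  41.6] 96.3
hub 3827 [-111.1  -10.8] [-51.7  26.1] 126.6
```

View pics/w4.png

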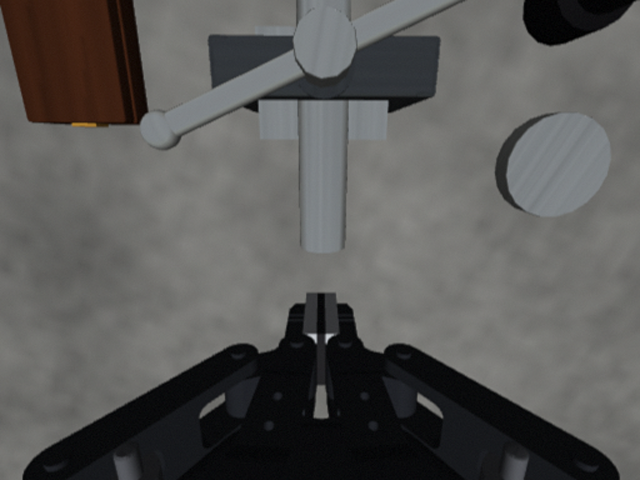

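The bar lies flat in the V (top 65.0-65.3 mm) and its near end is at row 250. It is about 20 mm short of centred, so I'll push its end with the closed fingers.

play_rows:
  plan:
    - [15, 1, 0, 0, 1.0]
    - [32, 1, 0, 0, 1.0]
    - [32, 1, -6, 0, 1.0]
    - [32, 1, -12, 0, 1.0]
    - [32, 1, -18, 0, 1.0]
    - [32, 1, -24, 0, 1.0]
    - [32, 1, -28, 0, 1.0]
    - [32, 1, -28, 0, 1.0]

```text
time: 11.25
tool_pos: [0.5611, -0.2485, 0.0568]
tool_rot: [0.577, 0.408, 0.577, -0.408]
contact_force: [0.9, -3.1, -1.1]
gripper_width: 0.002
```

```bash
cat > e.py <<'E'
from h import *
s=manip.state(); print('t',s['time'],s['tool_pos'].round(4),'F',s['contact_force'].round(1))
u=np.array([np.cos(np.radians(109.5)),np.sin(np.radians(109.5))]); l=np.array([u[1],-u[0]])
for n in ['wrist','side','top']:
    f=grab(n); w=cloud(f); z=w[...,2]; q=w[...,:2]-np.array([.5365,-.178]); S=q@u*1e3; L=q@l*1e3
    dz={'wrist':0,'side':0,'top':.002}[n]
    g=(abs(S)<110)&(abs(L)<50)
    br=g&(z>.092+dz)&(z<.103+dz)&(abs(S)<20); vt=g&(z>.046+dz)&(z<.053+dz)&(abs(L)>17)&(abs(L)<31)&(abs(S)<32)
    ba=g&(z>.060+dz)&(z<.069+dz)&(abs(L)<11)
    for k,m in (('br',br),('vt',vt),('bar',ba)):
        if m.sum()>20: print(n,k,m.sum(),'S',np.percentile(S[m],[1,99]).round(1),'L',np.percentile(L[m],[1,99]).round(1))
E
python3 e.py
```

```text
t 11.25 [ 0.5611 -0.2485  0.0568] F [ 0.9 -3.1 -1.1]
wrist br 7004 S [-10.    9.5] L [-40.3  39.8]
wrist vt 1873 S [-24.9  24.7] L [-30.6  30.7]
wrist bar 7137 S [-63.9  47.3] L [-10.2  10.2]
side br 145 S [-8.1 12.5] L [-41.3  38.5]
side vt 112 S [-22.3  27.2] L [-30.5  30. ]
side bar 136 S [-66.9  58.2] L [-10.5   9.4]
top br 159 S [-11.6   8.2] L [-39.   41.6]
top vt 148 S [-26.5  23.2] L [-30.6  30.7]
top bar 217 S [ 3.5 54.4] L [-9.5 10.2]
```

The block is centred at S≈0 and the bar spans about -64 to +56, so 4 mm more.

play_rows:
  plan:
    - [0, 0, -2, 0, 1.0]
    - [0, 0, -4, 0, 1.0]
    - [0, 0, -4, 0, 1.0]

```text
time: 11.78
tool_pos: [0.5599, -0.2452, 0.0568]
tool_rot: [0.578, 0.408, 0.577, -0.408]
contact_force: [1.4, -4.2, 0.3]
gripper_width: -0.003
```

```bash
python3 e.py
```

```text
t 11.775 [ 0.5599 -0.2452  0.0568] F [ 1.4 -4.2  0.3]
wrist br 6976 S [-9.9  9.6] L [-40.2  39.8]
wrist vt 1853 S [-24.8  24.5] L [-30.7  30.7]
wrist bar 7012 S [-60.3  50.8] L [-10.   10.1]
side br 146 S [-7.3 13. ] L [-41.3  37.8]
side vt 109 S [-21.4  27.4] L [-30.6  30.6]
side bar 131 S [-63.8  61.3] L [-10.5   9.3]
top br 136 S [-11.7   8.9] L [-30.7  41.5]
top vt 142 S [-26.5  23.2] L [-30.8  30.7]
top bar 224 S [ 4.1 57.5] L [-9.2 10.7]
```

Bar centred within about 1 mm. Backing off and going above the screw.

play_rows:
  plan:
    - [0, 0, 12, 0, 1.0]
    - [-40, 0, 16, 0, 0.5]
    - [-90, 0, 16, -0.15, -0.06]
    - [-113, 0, -10, -0.33, -0.06]
    - [-113, 0, -40, -0.5, -0.06]
    - [-113, 0, -72, -0.68, -0.06]
    - [-113, 0, -72, -0.86, -0.06]
    - [-113, 0, -72, -1.03, -0.06]

```text
time: 12.92
tool_pos: [0.5354, -0.1763, 0.1692]
tool_rot: [0.703, 0.069, 0.704, -0.068]
contact_force: [-0.2, 0.3, -0.4]
gripper_width: 0.532
```

```bash
cat > hub.py <<'E'
from h import *
for n in ['wrist','side','top']:
    f=grab(n); w=cloud(f); z=w[...,2]
    g=(np.hypot(w[...,0]-.5365,w[...,1]+.178)<.075)&(z>.104)&(z<.13)
    p=w[g]
    if len(p)<30: continue
    q=p[np.hypot(p[:,0]-.5365,p[:,1]+.178)>.018]
    if len(q)>20:
        vx,vy,x0,y0=cv2.fitLine(q[:,:2].astype(np.float32),cv2.DIST_HUBER,0,.01,.01).ravel(); d=(.5365-x0)*vy-(-.178-y0)*vx
        print(n,'rod ang',np.degrees(np.arctan2(vy,vx)).round(1),'offset of C from line mm',(d*1e3).round(1),len(q),'z',np.percentile(q[:,2],90).round(4))
    t=np.percentile(p[:,2],98); h=p[(p[:,2]>t-.004)&(np.hypot(p[:,0]-.5365,p[:,1]+.178)<.014)]
    if len(h)>10: print(n,'hub',len(h),h[:,:2].min(0).round(4),h[:,:2].max(0).round(4),'top',t.round(4))
to(.5365,-.178,.17,136)
E
python3 hub.py
```

```text
wrist rod ang 42.8 offset of C from line mm 1.3 957 z 0.1227
wrist hub 429 [ 0.5271 -0.1869] [ 0.5442 -0.1696] top 0.1276
side rod ang 43.1 offset of C from line mm 3.6 91 z 0.1235
side hub 26 [ 0.5247 -0.1866] [ 0.5429 -0.1684] top 0.1282
top hub 48 [ 0.529  -0.1885] [ 0.5449 -0.1708] top 0.1297
shift [-0.8 -0.8  1.1] turn -1.006 yaw0 78.34 t 13.07 tcp [ 0.5356 -0.177   0.1692] j6 -1.82 F [-0.4  0.2  0.4] w 0.529
```

play_rows:
  plan:
    - [0, 0, 1, -0.17, -0.06]
    - [0, 0, 1, -0.34, -0.06]
    - [0, 0, 1, -0.51, -0.06]
    - [0, 0, 1, -0.68, -0.06]
    - [0, 0, 1, -0.85, -0.06]
    - [0, 0, 1, -0.98, -0.06]
    - [0, 0, 1, -0.98, -0.06]

```text
time: 13.95
tool_pos: [0.5367, -0.1774, 0.1693]
tool_rot: [0.654, -0.267, 0.655, 0.268]
contact_force: [0.3, -0.5, 0.0]
gripper_width: 0.532
```

```bash
python3 hub.py; python3 -c "
from h import *
to(.536,-.1785,.108,135); print(manip.state()['joint_pos'],manip.state()['joint_efforts'][5])
f=grab('wrist'); save('w5',cv2.resize(f['img'],(640,480)))"
```

```text
wrist rod ang 42.9 offset of C from line mm -0.2 1220 z 0.123
wrist hub 428 [ 0.5273 -0.1875] [ 0.5444 -0.1704] top 0.1277
side rod ang 42.9 offset of C from line mm 3.9 90 z 0.1231
side hub 26 [ 0.5265 -0.1881] [ 0.545  -0.1676] top 0.1279
top rod ang 45.4 offset of C from line mm -2.8 41 z 0.1253
shift [-0.5 -0.2 -0.6] turn -0.026 yaw0 134.49 t 14.1 tcp [ 0.5367 -0.1774  0.1695] j6 -2.8 F [ 0.6 -0.4 -1.2] w 0.531
shift [61.5 -0.3 -1.3] turn -0.009 yaw0 134.49 t 14.1 tcp [ 0.5367 -0.1774  0.1695] j6 -2.8 F [ 0.6 -0.4 -1.2] w 0.531
[-4.51036638e-01 -4.25895527e-02  1.81351776e+00  2.16283522e-04
  1.37114950e+00 -2.79838056e+00] 0.01660559617448598
```

View pics/w5.png

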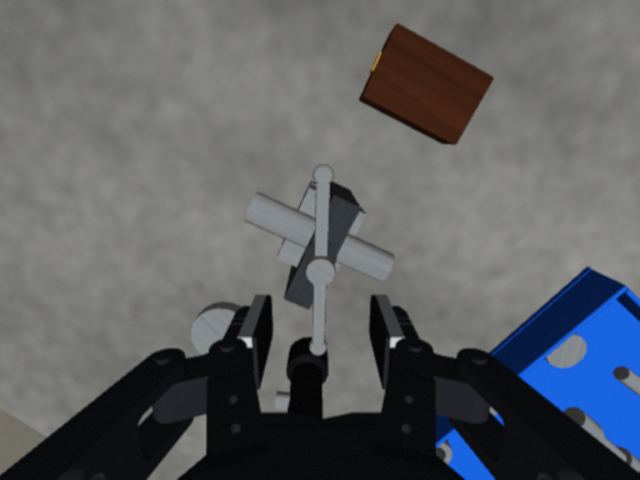

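Wrist view shows the rod vertical between the jaws (columns 312-330), the hub at (321,270) and nothing in the fingers' way. Descending and gripping the screw head.

play_rows:
  plan:
    - [25, 0, -1, 0, -0.06]
    - [50, 0, -1, 0, -0.06]
    - [61, 0, -1, 0, -0.06]
    - [61, 0, -1, 0, -0.06]
    - [61, 0, -1, 0, 0.4]
    - [61, 0, -1, 0, 0.9]
    - [61, 0, -1, 0, 0.9]
    - [61, 0, -1, 0, 0.9]

```text
time: 15.15
tool_pos: [0.5366, -0.1782, 0.1102]
tool_rot: [0.654, -0.269, 0.654, 0.268]
contact_force: [-2.6, 2.6, 6.0]
gripper_width: 0.18
```

```bash
cat > q.py <<'E'
from h import *
import sys
s=manip.state(); to(.536,-.1785,.108,135,s); print('tau',s['ft_torque'].round(3),'eff',s['joint_efforts'].round(3),'j6',s['joint_pos'][5].round(4))
E
python3 q.py
```

```text
shift [ 2.2  0.2 -0.6] turn -0.006 yaw0 134.64 t 15.15 tcp [ 0.5366 -0.1782  0.1102] j6 -2.8 F [-2.6  2.6  6. ] w 0.18
tau [ 0.344  0.543 -0.037] eff [-6.2200e-01 -3.2085e+01 -3.2856e+01 -1.9500e-01 -1.0040e+00 -1.6000e-02] j6 -2.8025
```

play_rows:
  plan:
    - [0.2, 0, 0, 0.17, 0.9]
    - [0.4, 0, 0, 0.34, 0.9]
    - [0.6, 0, 0, 0.51, 0.9]
    - [0.9, 0, 0, 0.68, 0.9]
    - [1.1, 0, 0, 0.85, 0.9]
    - [1.3, 0, 0, 1.02, 0.9]
    - [1.5, 0, 0, 1.19, 0.9]
    - [1.7, 0, 0, 1.36, 0.9]

```text
time: 16.15
tool_pos: [0.5367, -0.1792, 0.1085]
tool_rot: [0.678, 0.204, 0.676, -0.205]
contact_force: [-1.8, -1.5, 4.0]
gripper_width: 0.18
```

```bash
python3 q.py; python3 hub.py
```

```text
shift [ 0.5  0.2 -0.9] turn -1.372 yaw0 56.41 t 16.15 tcp [ 0.5367 -0.1792  0.1085] j6 -1.44 F [-1.8 -1.5  4. ] w 0.18
tau [-0.243  0.404  0.042] eff [  1.04  -32.676 -32.592   0.571  -0.487  -1.092] j6 -1.437
wrist rod ang -35.5 offset of C from line mm -0.5 2304 z 0.1217
wrist hub 686 [ 0.5226 -0.1909] [ 0.5503 -0.1644] top 0.1284
side rod ang -29.3 offset of C from line mm 7.9 75 z 0.1254
shift [-61.5   0.8  -0.6] turn -1.382 yaw0 56.81 t 16.3 tcp [ 0.5367 -0.1792  0.1085] j6 -1.44 F [-2.3 -1.1  4.9] w 0.183
```

The rod follows the jaws without slip.

play_rows:
  plan:
    - [0.2, 0, 0, 0.17, 0.9]
    - [0.4, 0, 0, 0.34, 0.9]
    - [0.6, 0, 0, 0.51, 0.9]
    - [0.9, 0, 0, 0.68, 0.9]
    - [1.1, 0, 0, 0.85, 0.9]
    - [1.2, 0, 0, 0.95, 0.9]
    - [1.2, 0, 0, 0.95, 0.9]

```text
time: 17.18
tool_pos: [0.5361, -0.1795, 0.1073]
tool_rot: [0.511, 0.489, 0.51, -0.49]
contact_force: [-5.3, -2.4, 6.6]
gripper_width: 0.179
```

```bash
cat > t.py <<'E'
from h import *
a=[]
for i in range(4):
    manip.grab_frame('wrist'); s=manip.state(); a.append(np.r_[s['ft_torque'],s['joint_efforts'][5],s['contact_force'],s['joint_pos'][5]])
a=np.array(a); print(a[:,[2,3,7]].round(4).tolist()); print('mean tau',a[:,:3].mean(0).round(4),'F',a[:,4:7].mean(0).round(2)); to(.536,-.1785,.104,0,s)
E
python3 t.py
```

```text
[[-0.0588, -0.0079, -0.4944], [-0.003, -0.0308, -0.4945], [-0.0243, -0.0347, -0.4945], [-0.021, -0.0351, -0.4945]]
mean tau [-0.3402  0.8536 -0.0268] F [-5.01 -2.25  7.02]
shift [ 3.3 -0.  -1. ] turn 0.042 yaw0 2.4 t 17.38 tcp [ 0.5361 -0.1795  0.1073] j6 -0.49 F [-5.2 -1.5  7.8] w 0.185
```

play_rows:
  plan:
    - [0.0, -1, 0.5, 0.17, 0.9]
    - [0.0, -1, 0.5, 0.34, 0.9]
    - [0.2, -1, 0.5, 0.5, 0.9]
    - [0.2, -1, 0.5, 0.5, 0.9]

```text
time: 17.88
tool_pos: [0.5356, -0.1794, 0.1066]
tool_rot: [0.375, 0.6, 0.373, -0.6]
contact_force: [-2.5, -2.3, 5.3]
gripper_width: 0.185
```

```bash
python3 t.py
```

```text
[[-0.0172, 0.0131, 0.0017], [-0.0304, -0.0292, 0.0016], [-0.0626, -0.0358, 0.0016], [-0.0671, -0.0364, 0.0016]]
mean tau [-0.1939  0.4467 -0.0443] F [-2.48 -2.16  5.54]
shift [ 2.6 -0.  -1. ] turn -0.456 yaw0 -26.12 t 18.07 tcp [ 0.5356 -0.1794  0.1066] j6 0.0 F [-2.1 -2.2  5. ] w 0.183
```

play_rows:
  plan:
    - [0.2, 0, 0, 0.17, 0.9]
    - [0.4, 0, 0, 0.34, 0.9]
    - [0.5, 0, 0, 0.4, 0.9]
    - [0.5, 0, 0, 0.4, 0.9]

```text
time: 18.58
tool_pos: [0.5353, -0.1792, 0.1061]
tool_rot: [-0.248, -0.662, -0.247, 0.662]
contact_force: [-3.5, -0.5, 5.8]
gripper_width: 0.181
```

```bash
python3 t.py
```

```text
[[-0.0572, -0.0216, 0.4017], [-0.0705, -0.0354, 0.4016], [-0.0379, -0.0377, 0.4016], [-0.0995, -0.038, 0.4016]]
mean tau [-0.1346  0.621  -0.0663] F [-3.7  -0.31  6.4 ]
shift [ 2.1 -0.1 -1. ] turn -0.856 yaw0 -49.03 t 18.77 tcp [ 0.5353 -0.1792  0.1061] j6 0.4 F [-3.1  0.3  5.8] w 0.18
```

play_rows:
  plan:
    - [0.2, 0, 0, 0.15, 0.9]
    - [0.4, 0, 0, 0.3, 0.9]
    - [0.4, 0, 0, 0.3, 0.9]

```text
time: 19.15
tool_pos: [0.5352, -0.179, 0.1057]
tool_rot: [-0.146, -0.692, -0.145, 0.692]
contact_force: [-4.0, -0.5, 7.0]
gripper_width: 0.182
```

```bash
python3 t.py
```

```text
[[-0.0287, 0.0022, 0.7017], [-0.0652, -0.0322, 0.7016], [-0.0126, -0.038, 0.7016], [-0.0283, -0.0389, 0.7016]]
mean tau [-0.0165  0.674  -0.0337] F [-4.09 -0.12  7.03]
shift [ 1.7 -0.2 -1. ] turn -1.156 yaw0 -66.22 t 19.35 tcp [ 0.5352 -0.1791  0.1057] j6 0.7 F [-3.6  0.2  6.9] w 0.178
```

play_rows:
  plan:
    - [0.2, 0, 0, 0.15, 0.9]
    - [0.3, 0, 0, 0.3, 0.9]
    - [0.3, 0, 0, 0.3, 0.9]

```text
time: 19.73
tool_pos: [0.5352, -0.1788, 0.1054]
tool_rot: [-0.04, -0.706, -0.04, 0.706]
contact_force: [-4.8, 0.6, 7.7]
gripper_width: 0.175
```

```bash
python3 t.py
```

```text
[[-0.0781, 0.0064, 1.0017], [-0.0631, -0.028, 1.0016], [-0.0551, -0.0338, 1.0016], [-0.0401, -0.0347, 1.0016]]
mean tau [ 0.0886  0.723  -0.0591] F [-4.8   0.35  7.48]
shift [ 1.4 -0.2 -0.9] turn -1.456 yaw0 -83.41 t 19.93 tcp [ 0.5352 -0.1788  0.1054] j6 1.0 F [-5.   0.1  7.3] w 0.185
```

```bash
python3 hub.py|grep -v '^shift'
```

```text
wrist rod ang 5.0 offset of C from line mm -1.0 2364 z 0.1189
wrist hub 70 [ 0.5245 -0.1876] [ 0.5483 -0.1672] top 0.1286
side rod ang 5.5 offset of C from line mm 4.3 127 z 0.1237
```

play_rows:
  plan:
    - [0.2, 0, 0, 0.15, 0.9]
    - [0.3, 0, 0, 0.3, 0.9]
    - [0.3, 0, 0, 0.3, 0.9]

```text
time: 20.45
tool_pos: [0.5352, -0.1786, 0.1051]
tool_rot: [0.066, -0.704, 0.065, 0.704]
contact_force: [-4.4, 0.8, 6.6]
gripper_width: 0.18
```

```bash
python3 t.py;python3 hub.py|grep -v '^shift'
```

```text
[[-0.0394, 0.0172, 1.3017], [-0.0345, -0.0171, 1.3016], [-0.0516, -0.023, 1.3016], [-0.0627, -0.0238, 1.3015]]
mean tau [ 0.2091  0.7137 -0.0471] F [-4.4   1.28  7.02]
shift [ 1.1 -0.2 -0.8] turn -1.756 yaw0 -100.59 t 20.65 tcp [ 0.5352 -0.1786  0.1051] j6 1.3 F [-4.8  0.7  6.6] w 0.179
wrist rod ang -12.2 offset of C from line mm -1.1 2391 z 0.1188
wrist hub 72 [ 0.5244 -0.1892] [ 0.549  -0.1692] top 0.1286
side rod ang -13.4 offset of C from line mm 2.8 129 z 0.1219
```

play_rows:
  plan:
    - [0.2, 0, 0, 0.15, 0.9]
    - [0.3, 0, 0, 0.3, 0.9]
    - [0.3, 0, 0, 0.3, 0.9]

```text
time: 21.18
tool_pos: [0.5352, -0.1783, 0.1048]
tool_rot: [0.17, -0.686, 0.17, 0.686]
contact_force: [-4.8, 2.4, 7.7]
gripper_width: 0.18
```

```bash
python3 t.py
```

```text
[[-0.0082, 0.0329, 1.6017], [0.0146, -0.0014, 1.6015], [-0.0402, -0.0072, 1.6015], [-0.0058, -0.0081, 1.6015]]
mean tau [ 0.3411  0.6361 -0.0099] F [-4.1   1.91  7.61]
shift [ 0.8 -0.2 -0.7] turn -2.056 yaw0 -117.78 t 21.38 tcp [ 0.5352 -0.1784  0.1048] j6 1.6 F [-4.4  2.1  7.5] w 0.181
```

play_rows:
  plan:
    - [0.2, 0, 0, 0.15, 0.9]
    - [0.4, 0, 0, 0.3, 0.9]
    - [0.4, 0, 0, 0.3, 0.9]

```text
time: 21.75
tool_pos: [0.5354, -0.1782, 0.1045]
tool_rot: [0.271, -0.653, 0.27, 0.653]
contact_force: [-4.8, 1.9, 8.6]
gripper_width: 0.182
```

```bash
sed -i 's/range(4)/range(8)/' t.py; python3 t.py
```

```text
[[0.0419, 0.0473, 1.9017], [-0.0146, 0.0132, 1.9015], [0.0182, 0.0073, 1.9015], [-0.008, 0.0065, 1.9015], [0.034, 0.0064, 1.9015], [0.0073, 0.0063, 1.9015], [0.0642, 0.0063, 1.9015], [-0.0086, 0.0063, 1.9015]]
mean tau [0.4512 0.6276 0.0168] F [-3.65  2.53  7.9 ]
shift [ 0.5 -0.2 -0.7] turn -2.356 yaw0 -134.96 t 22.15 tcp [ 0.5354 -0.1782  0.1045] j6 1.9 F [-3.4  1.7  7.8] w 0.179
```

play_rows:
  plan:
    - [0.2, 0, 0, 0.15, 0.9]
    - [0.4, 0, 0, 0.3, 0.9]
    - [0.4, 0, 0, 0.3, 0.9]

```text
time: 22.52
tool_pos: [0.5356, -0.1781, 0.1043]
tool_rot: [-0.366, 0.606, -0.365, -0.605]
contact_force: [-2.7, 3.4, 8.2]
gripper_width: 0.18
```

```bash
python3 t.py;python3 hub.py|grep -v '^shift'
```

```text
[[-0.0227, 0.0665, 2.2016], [0.016, 0.0326, 2.2015], [0.0131, 0.0268, 2.2014], [-0.0151, 0.0259, 2.2014], [0.0407, 0.0258, 2.2015], [-0.0232, 0.0257, 2.2014], [-0.0213, 0.0258, 2.2014], [0.0143, 0.0258, 2.2015]]
mean tau [5.463e-01 5.709e-01 2.000e-04] F [-3.32  3.5   8.26]
shift [ 0.3 -0.1 -0.6] turn -2.655 yaw0 -152.15 t 22.93 tcp [ 0.5356 -0.178   0.1043] j6 2.2 F [-3.2  3.9  7.3] w 0.184
wrist rod ang -63.5 offset of C from line mm -0.8 2415 z 0.1182
wrist hub 63 [ 0.5292 -0.1917] [ 0.5495 -0.1737] top 0.1286
side rod ang -61.5 offset of C from line mm 1.2 78 z 0.1265
```

play_rows:
  plan:
    - [0.0, 0, 0, 0.04, 0.9]
    - [0.1, 0, 0, 0.08, 0.9]

```text
time: 23.32
tool_pos: [0.5356, -0.178, 0.1042]
tool_rot: [-0.39, 0.59, -0.389, -0.59]
contact_force: [-4.0, 4.0, 8.6]
gripper_width: 0.18
```

```bash
python3 q.py
```

```text
shift [-3.8 -0.1 -0.6] turn -5.093 yaw0 -156.79 t 23.32 tcp [ 0.5356 -0.178   0.1042] j6 2.28 F [-4.   4.   8.6] w 0.18
tau [0.551 0.594 0.176] eff [ -1.46  -30.817 -31.841  -0.391  -1.23   -0.118] j6 2.2825
```

play_rows:
  plan:
    - [0.0, 0, 0, 0.04, 0.9]
    - [0.1, 0, 0, 0.08, 0.9]

```text
time: 23.58
tool_pos: [0.5357, -0.178, 0.1042]
tool_rot: [-0.413, 0.574, -0.412, -0.574]
contact_force: [-2.8, 3.2, 9.1]
gripper_width: 0.177
```

```bash
python3 q.py
```

```text
shift [-3.8 -0.1 -0.5] turn -5.173 yaw0 -161.36 t 23.57 tcp [ 0.5357 -0.178   0.1042] j6 2.36 F [-2.8  3.2  9.1] w 0.177
tau [0.647 0.557 0.197] eff [ -1.558 -30.785 -31.771  -0.418  -1.212  -0.094] j6 2.3624
```

play_rows:
  plan:
    - [0.0, 0, 0, 0.04, 0.9]
    - [0.1, 0, 0, 0.08, 0.9]

```text
time: 23.82
tool_pos: [0.5358, -0.178, 0.1041]
tool_rot: [-0.436, 0.557, -0.434, -0.557]
contact_force: [-3.2, 3.3, 9.1]
gripper_width: 0.184
```

```bash
python3 q.py; python3 t.py
```

```text
shift [-3.9 -0.1 -0.6] turn -5.252 yaw0 -165.95 t 23.82 tcp [ 0.5358 -0.178   0.1041] j6 2.44 F [-3.2  3.3  9.1] w 0.184
tau [0.551 0.541 0.153] eff [ -1.656 -30.765 -31.691  -0.452  -1.185  -0.08 ] j6 2.4423
[[0.087, 0.1961, 2.4434], [0.0533, 0.2092, 2.4417], [0.0788, 0.1246, 2.4413], [0.0866, 0.1046, 2.4413], [0.0628, 0.101, 2.4412], [0.1065, 0.1003, 2.4412], [0.1501, 0.1003, 2.4413], [0.145, 0.1003, 2.4413]]
mean tau [0.5995 0.5115 0.0963] F [-2.85  3.96  8.34]
shift [ 0.1 -0.1 -0.5] turn -2.895 yaw0 -165.89 t 24.23 tcp [ 0.5358 -0.178   0.1041] j6 2.44 F [-3.4  3.7  8.7] w 0.178
```

play_rows:
  plan:
    - [0.0, 0, 0, 0.04, 0.9]
    - [0.1, 0, 0, 0.08, 0.9]
    - [0.1, 0, 0, 0.12, 0.9]

```text
time: 24.6
tool_pos: [0.5359, -0.178, 0.104]
tool_rot: [-0.468, 0.53, -0.467, -0.53]
contact_force: [-1.8, 3.3, 9.0]
gripper_width: 0.177
```

```bash
python3 q.py
```

```text
shift [-4.  -0.1 -0.5] turn -5.372 yaw0 -172.82 t 24.6 tcp [ 0.5359 -0.178   0.104 ] j6 2.56 F [-1.8  3.3  9. ] w 0.177
tau [0.539 0.455 0.152] eff [ -1.745 -30.974 -31.738  -0.486  -1.098  -0.066] j6 2.5623
```

play_rows:
  plan:
    - [0.0, 0, 0, 0.04, 0.9]
    - [0.1, 0, 0, 0.08, 0.9]

```text
time: 24.85
tool_pos: [0.5359, -0.178, 0.104]
tool_rot: [-0.489, 0.511, -0.488, -0.511]
contact_force: [-3.6, 4.0, 8.3]
gripper_width: 0.18
```

```bash
python3 q.py
```

```text
shift [-4.  -0.  -0.5] turn -5.452 yaw0 -177.4 t 24.85 tcp [ 0.5359 -0.178   0.104 ] j6 2.64 F [-3.6  4.   8.3] w 0.18
tau [0.631 0.398 0.197] eff [ -1.804 -30.788 -31.556  -0.51   -1.09   -0.047] j6 2.6423
```

play_rows:
  plan:
    - [0.0, 0, 0, 0.04, 0.9]
    - [0.1, 0, 0, 0.08, 0.9]

```text
time: 25.1
tool_pos: [0.536, -0.178, 0.1039]
tool_rot: [0.509, -0.491, 0.508, 0.491]
contact_force: [-2.6, 4.4, 9.1]
gripper_width: 0.18
```

```bash
python3 q.py; python3 hub.py | grep 'rod'
```

```text
shift [-4.1 -0.1 -0.5] turn 0.751 yaw0 178.02 t 25.1 tcp [ 0.536  -0.178   0.1039] j6 2.72 F [-2.6  4.4  9.1] w 0.18
tau [0.597 0.426 0.251] eff [ -1.883 -30.807 -31.451  -0.544  -1.034  -0.041] j6 2.7222
wrist rod ang 87.2 offset of C from line mm 0.3 2408 z 0.1179
side rod ang 89.1 offset of C from line mm 1.5 93 z 0.1255
top rod ang 85.2 offset of C from line mm 1.0 31 z 0.1195
```

Two estimates of clamping agree:
- **Angle past first bite:** about 1.7 rad, which gives 52-77 N.
- **Wrist torque while turning:** about 0.21-0.28 N m, which gives roughly 65 N.

I'm letting go and rising.

play_rows:
  plan:
    - [0, 0, 0, 0, 0.6]
    - [0, 0, 0, 0, 0.2]
    - [0, 0, 0, 0, -0.06]
    - [0, 0, 0, 0, -0.06]
    - [-20, 0, 0, 0, -0.06]
    - [-60, 0, 0, 0, -0.06]
    - [-110, 0, 0, 0, -0.06]
    - [-110, 0, 0, 0, -0.06]

```text
time: 26.25
tool_pos: [0.5382, -0.1802, 0.22]
tool_rot: [0.511, -0.494, 0.508, 0.486]
contact_force: [-0.3, -0.3, 0.3]
gripper_width: 0.527
```

```bash
python3 hub.py; python3 e.py
python3 - <<'E'
from h import *
a=load('top')['img']; b=load('side')['img']; w=load('wrist')['img']
save('fin',np.vstack([np.hstack([cv2.resize(a[100:300,80:390],(400,258)),cv2.resize(b[90:340,150:350],(400,258)[:0]+(400,258))]),cv2.resize(w,(800,340))]))
E
```

```text
wrist rod ang -81.2 offset of C from line mm -0.7 765 z 0.1165
wrist hub 265 [ 0.5279 -0.1879] [ 0.545  -0.1702] top 0.1212
side rod ang -80.9 offset of C from line mm -1.4 69 z 0.1166
side hub 26 [ 0.5265 -0.186 ] [ 0.5432 -0.1663] top 0.1213
top rod ang -78.0 offset of C from line mm 3.6 34 z 0.1194
top hub 29 [ 0.5334 -0.1875] [ 0.546  -0.1734] top 0.1247
shift [42.4 -1.6  0.7] turn 0.73 yaw0 177.81 t 26.4 tcp [ 0.5349 -0.1786  0.2124] j6 2.73 F [-0.2 -0.2 -0.6] w 0.529
t 26.4 [ 0.5349 -0.1786  0.2124] F [-0.2 -0.2 -0.6]
wrist br 1298 S [-10.9   8.6] L [-40.8  39.4]
wrist vt 505 S [-25.8  24. ] L [-30.6  30.6]
wrist bar 890 S [-60.4  58. ] L [-10.6   9.1]
side br 149 S [-9.8 13.5] L [-41.2  38.9]
side vt 112 S [-21.2  28.7] L [-30.6  30.3]
side bar 112 S [-53.6  61.5] L [-10.2   8.8]
top bar 32 S [-28.8  58.2] L [-3.6 10.9]
```

View pics/fin.png

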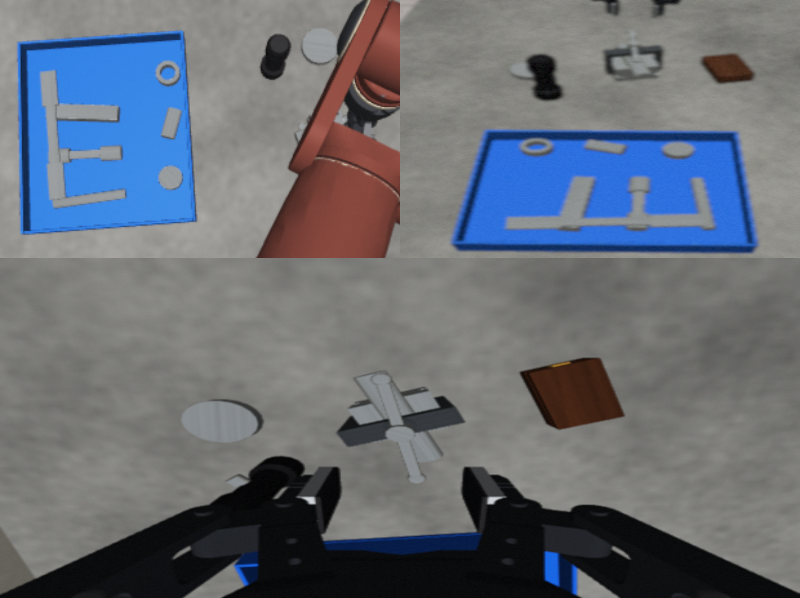

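The release sprang the rod back 0.2 rad (rod angle 87° to 98.8°), leaving about 1.5 rad of bite. By angle that is 46-68 N, low in the band. I'll regrip and advance about 0.17 rad net to centre it. The bar, crate contents and bystanders all look right.

play_rows:
  plan:
    - [30, 0, 0, -0.15, -0.06]
    - [80, 0, 0, -0.19, -0.06]
    - [110, 0, 0, -0.19, -0.06]
    - [110, 0, 0, -0.19, -0.06]
    - [110, 0, 0, -0.19, 0.4]
    - [110, 0, 0, -0.19, 0.9]
    - [110, 0, 0, -0.19, 0.9]
    - [110, 0, 0, -0.19, 0.9]

```text
time: 27.55
tool_pos: [0.5361, -0.1793, 0.1044]
tool_rot: [-0.461, 0.537, -0.461, -0.535]
contact_force: [-1.9, -0.9, 5.5]
gripper_width: 0.18
```

```bash
python3 t.py; python3 hub.py|grep 'rod'
```

```text
[[-0.0008, 0.0061, 2.5358], [0.0431, 0.0061, 2.5358], [0.055, 0.0062, 2.5358], [-0.0122, 0.0062, 2.5358], [0.038, 0.0062, 2.5358], [-0.0166, 0.0063, 2.5358], [0.0241, 0.0062, 2.5358], [0.0578, 0.0062, 2.5358]]
mean tau [0.0641 0.3927 0.0235] F [-2.32  0.3   6.35]
shift [ 0.4 -0.   0.8] turn -2.99 yaw0 -171.31 t 27.95 tcp [ 0.5361 -0.1793  0.1044] j6 2.54 F [-2.   0.4  6.1] w 0.184
wrist rod ang -81.1 offset of C from line mm -0.6 2487 z 0.1203
side rod ang -80.4 offset of C from line mm -2.5 86 z 0.1187
```

play_rows:
  plan:
    - [0.0, 0, 0, 0.05, 0.9]
    - [0.0, 0, 0, 0.1, 0.9]
    - [0.1, 0, 0, 0.15, 0.9]
    - [0.1, 0, 0, 0.19, 0.9]
    - [0.2, 0, 0, 0.23, 0.9]

```text
time: 28.72
tool_pos: [0.536, -0.1793, 0.1043]
tool_rot: [0.519, -0.481, 0.519, 0.479]
contact_force: [-2.8, 0.5, 6.7]
gripper_width: 0.183
```

```bash
python3 q.py
```

```text
shift [-3.7  0.   0.8] turn 0.706 yaw0 175.47 t 28.73 tcp [ 0.536  -0.1793  0.1043] j6 2.77 F [-2.8  0.5  6.7] w 0.183
tau [0.026 0.468 0.229] eff [ 1.5400e-01 -3.1522e+01 -3.1784e+01  3.4500e-01 -7.6600e-01 -2.8000e-02] j6 2.7665
```

play_rows:
  plan:
    - [0.0, 0, 0, 0.03, 0.9]
    - [0.1, 0, 0, 0.06, 0.9]

```text
time: 28.98
tool_pos: [0.5359, -0.1793, 0.1043]
tool_rot: [0.534, -0.465, 0.533, 0.463]
contact_force: [-3.3, 0.4, 7.4]
gripper_width: 0.179
```

```bash
python3 q.py
```

```text
shift [-3.7  0.   0.8] turn 0.647 yaw0 172.06 t 28.98 tcp [ 0.5359 -0.1793  0.1043] j6 2.83 F [-3.3  0.4  7.4] w 0.179
tau [0.061 0.522 0.242] eff [  0.051 -31.444 -31.69    0.31   -0.776   0.037] j6 2.8261
```

play_rows:
  plan:
    - [0.0, 0, 0, 0.03, 0.9]
    - [0.1, 0, 0, 0.06, 0.9]

```text
time: 29.22
tool_pos: [0.5359, -0.1793, 0.1042]
tool_rot: [0.547, -0.449, 0.547, 0.447]
contact_force: [-2.6, 0.5, 7.8]
gripper_width: 0.178
```

```bash
python3 q.py; python3 hub.py|grep 'rod'
```

```text
shift [-3.8  0.   0.8] turn 0.587 yaw0 168.63 t 29.23 tcp [ 0.5359 -0.1793  0.1042] j6 2.89 F [-2.6  0.5  7.8] w 0.178
tau [0.034 0.641 0.285] eff [  0.08  -31.354 -31.628   0.336  -0.807   0.047] j6 2.8861
wrist rod ang 80.0 offset of C from line mm 0.2 2468 z 0.1201
side rod ang 61.3 offset of C from line mm 18.0 72 z 0.1251
top rod ang 79.3 offset of C from line mm -0.7 55 z 0.1193
```

play_rows:
  plan:
    - [0.0, 0, 0, 0.04, 0.9]
    - [0.1, 0, 0, 0.08, 0.9]

```text
time: 29.62
tool_pos: [0.5358, -0.1793, 0.1041]
tool_rot: [0.565, -0.426, 0.564, 0.425]
contact_force: [-4.9, 1.1, 8.1]
gripper_width: 0.183
```

```bash
python3 q.py
```

```text
shift [-3.9  0.1  0.8] turn 0.507 yaw0 164.03 t 29.62 tcp [ 0.5358 -0.1793  0.1041] j6 2.97 F [-4.9  1.1  8.1] w 0.183
tau [0.134 0.605 0.262] eff [ 1.2900e-01 -3.0927e+01 -3.1755e+01  3.8900e-01 -1.0940e+00 -4.0000e-03] j6 2.9664
```

play_rows:
  plan:
    - [0, 0, 0, 0, 0.6]
    - [0, 0, 0, 0, 0.2]
    - [0, 0, 0, 0, -0.06]
    - [0, 0, 0, 0, -0.06]
    - [-20, 0, 0, 0, -0.06]
    - [-60, 0, 0, 0, -0.06]
    - [-110, 0, 0, 0, -0.06]
    - [-110, 0, 0, 0, -0.06]

```text
time: 30.62
tool_pos: [0.5382, -0.1801, 0.2195]
tool_rot: [0.566, -0.43, 0.563, 0.422]
contact_force: [0.8, 0.0, -0.3]
gripper_width: 0.53
```

```bash
python3 hub.py; python3 e.py
```

```text
wrist rod ang 83.6 offset of C from line mm 0.4 770 z 0.1163
wrist hub 265 [ 0.5275 -0.1875] [ 0.5445 -0.1706] top 0.121
side rod ang 83.5 offset of C from line mm 2.5 73 z 0.1166
side hub 25 [ 0.5265 -0.1859] [ 0.5434 -0.1683] top 0.1208
top rod ang 82.9 offset of C from line mm -0.5 81 z 0.1199
top hub 25 [ 0.5357 -0.1854] [ 0.5462 -0.1732] top 0.1233
shift [41.9 -1.4  1. ] turn 0.49 yaw0 164.05 t 30.77 tcp [ 0.5349 -0.1786  0.2119] j6 2.97 F [-0.3  0.3 -1.4] w 0.527
t 30.775 [ 0.5349 -0.1786  0.2119] F [-0.3  0.3 -1.4]
wrist br 1275 S [-10.8   8.8] L [-41.   39.2]
wrist vt 503 S [-25.8  24. ] L [-30.6  30.8]
wrist bar 1244 S [-60.1  57.9] L [-10.6   8.9]
side br 141 S [-8.1 12.5] L [-40.9  38.5]
side vt 105 S [-22.9  28.2] L [-30.9  30.5]
side bar 123 S [-57.2  62.4] L [-10.4   8.6]
top bar 28 S [44.7 57.8] L [-3.2 10.7]
```

```bash
python3 -c "
from plant import manip
print(manip.job_done())"
```

```text
the job is handed in; nothing more can be done
None
```

The round bar is in the V-block, centred under the screw and clamped about finger-tight. I handed the job in at about 31 s of the 72 s allowed.

**What I did**
- I told the round bar from the square one by its rounded height profile.
- I drew it out from under the coupon and slid it into the V from the far (−y) end.
- I pushed its end with the closed fingers until it was centred.
- I then turned the screw down clockwise, gripping its head across the T-bar.

**Last checks**
- **Position:** the bar is centred on the block to about 1 mm. Once laid in the V, its top measured level at 65.0–65.3 mm, which matches fully seated.
- **Crate and bystanders:** the last picture I viewed was before the final small tightening. It showed the other specimens still in the crate, the coupon on the other three bars, and the scope, test block and case unmoved.
- **Arm:** the gripper is clear and open, and it touches nothing.

**Clamping force, which is inferred and not measured**
- The first release sprang back 0.2 rad, which left the clamp on the low side, so I regripped and tightened once more.
- The T-bar now stands about 1.77 rad past first bite, which by the stated stiffness is 53–80 N.
- The wrist torque of about 0.25 N m while turning suggests roughly 55–75 N before release, and it drops a little after.
- First bite was found from small changes in joint torque and is uncertain by about 0.1 rad. The true force could therefore be a few newtons outside the 50–80 N band, but it never came near 120 N.

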